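# Rehouse the row of specimen bottles

### The arm

A 7-joint arm with a two-finger parallel gripper is mounted at the origin on the work surface. World frame = base frame: x ahead of the robot, y to its left, z up, the work surface at z = 0. Lengths are in mm, angles in rad, forces in N, time in s.
With the tool pointing down it reaches from about 400 to 900 mm from the base axis. Payload 5.6 kg.
Tool frame: the origin (TCP) lies midway between the tips of the shut fingers; the grasp point (between the pads) lies 19 mm behind it; x points along the fingers, y is the direction in which the jaws open and shut, and the axes are right-handed (so a half turn about x gives the same grasp; the last joint's range is limited). The gripper opens to 92 mm and grips with 3 to 60 N. Pads are 20 mm wide; open, the fingers measure 128 mm over their backs; the gripper's body (75 mm by 189 mm) begins 69 mm behind the grasp point.
Start: joints at [-1.149, 0.468, -0.012, 1.603, 0.006, 1.071, -0.056], TCP at [291.398, 581.03, 214.592] pointing down, gripper open.
Joint ranges: [-2.53, 2.53], [-0.31, 2.02], [-1.57, 1.55], [0.28, 2.44], [-1.29, 4.43], [0.15, 1.84], [-2.92, 2.92]. Speed limits (rad/s): [2.57, 2.57, 3.14, 3.14, 3.14, 3.14, 3.14].

### API

Orientations are given as a rotation vector (axis times angle).
In Python, from cell import robot, grip, kin, viewer gives the robot as it stands. Calls block until the motion is done:
- robot.movep(position, orientation): joint-space move of the TCP to a pose.
- robot.servo_line(position, feed=150, rotation=None): straight line of the TCP; rotation=None keeps the orientation; feed is the mean speed in mm/s.
- robot.goto_joints(angles): joint-space move.
- grip(opening, newtons=None): opening from 0.0 (shut) to 1.0 (fully open); newtons is the grip in N (None keeps the last); returns when the fingers have stopped.
- robot.hold(seconds).
- kin.ik(position, orientation): joint angles nearest the present ones, or None.
- robot.observe(): the state.
- viewer.read_camera(name): name is "scene" or "top" or "wrist"; returns the picture (400x640x3 uint8, red, green, blue); there is no depth.
- viewer.camera_info(name): a dict with "camera_matrix" (3x3 intrinsics, pixels), "k1" (the pictures are not rectified: a ray, as slopes to the right and down, at radius r is drawn at 1 + k1 r^2 times it, then the intrinsics apply), "R" (3x3) and "t" (3): a world point X has camera coordinates R X + t. Camera axes: x right, y down, z forward; pixel columns grow to the right and rows downward; lengths in mm; the calibration is good to about 2 mm. A picture is of the moment at which its call begins: read the wrist's pose just before it. camera_info takes no time and is no camera call; for the wrist camera it gives the pose at the moment of the call.
A pose or a line that the arm cannot do raises robot.IKError and nothing moves.
- robot.job_done(): hands the job in, once; it reports no verdict.
Trained networks look in the newest picture that a camera, given by its name, has taken for a name from the list of things; names that differ only in an ending like _2 or _b are one class to them, and where a whole thing is asked for, a point or a joint stands for the part that bears it (a point fixed in the world has none). Each returns a list of dicts, best first, with "confidence" (0 to 1); they miss things now and then, are a little off and sometimes report something else, mostly with a low value. They report only what shows in the picture. A call takes as long as a camera call.
- viewer.silhouettes(name, camera): "mask" (400x640 bool, what is visible of it).
- viewer.pinpoint(name, camera): "at" ([x, y, z] in mm, in the coordinates of the camera as it stood for that picture, good to about 4 mm: a listed point, or the origin of a listed thing).
The state is a dict: "t": time; "joints": joint angles; "joint_velocities": joint speeds; "joint_torque": joint torques, N m; "tcp_pos": TCP position; "tcp_rot": TCP orientation; "contact_force": force on the tool from outside, world axes, zero at the start; "wrist_torque": the same for the moment, N m; "grip_width": opening from 0.0 (shut) to 1.0 (fully open).
Only numpy, scipy, OpenCV 4.12 (cv2) and the standard library are available. Lean on these libraries where they do the work, as an engineer would, in place of code of your own. Each camera call takes 0.05 s, during which the arm holds its last target. There are 200 camera calls.

### The job

Move the four specimen bottles from the grey cups of the old steel rack into the pockets of the white rack, keeping their order as counted from each rack's grip post: the bottle next to the old rack's post goes into the pocket next to the white rack's post, and so on, so that the row ends up reversed as seen from the robot. Keep the bottles upright, set them down gently rather than dropping them, and leave each standing flat on its pocket's floor.

Things in the scene. Friction and masses are not known exactly. Their poses are not given: they have to be found in the camera images.
- tall_mid (a point): loose amber glass tall slim round bottle, 28 mm diameter, 100 mm high, straight sided with a white cap of nearly the same width (top 18 mm); 40 to 130 g. Point: on its axis, half-way up (50 mm above its foot), z up. Starts upright in a cup of the old rack, foot 10 mm above the table, cup walls 14 mm up it.
- jar_mid (a point): loose amber glass short wide round jar, 36 mm diameter, 62 mm high, straight sided, its flat white cap (top 14 mm) as wide as the jar; 40 to 130 g. Point: on its axis, half-way up (31 mm above its foot), z up. Starts upright in a cup of the old rack, foot 10 mm above the table, cup walls 14 mm up it.
- square_mid (a point): loose amber glass square bottle, body 34 x 34 mm and 60 mm high, then a narrow neck and round white 24 mm cap to 80 mm in all; 40 to 130 g. Point: on its axis, half-way up (40 mm above its foot), z up. Its axes are square to its sides, turned at most 7 degrees against its cup. Starts upright in a cup of the old rack, foot 10 mm above the table, cup walls 14 mm up it.
- ball_mid (a point): loose amber glass round bottle with a ball stopper: body 32 mm diameter and 56 mm high, then a narrow neck and a white 20 mm ball, 88 mm high in all; 40 to 130 g. Point: on its axis, half-way up (44 mm above its foot), z up. Starts upright in a cup of the old rack, foot 10 mm above the table, cup walls 14 mm up it.
- cup_tall: grey square cup, fixed on the old rack, in which the tall bottle stands at the start (all four cups look alike; which of the rack's four places it takes varies). 52 x 52 mm outside, 46 x 46 mm inside, 18 mm high, floor 4 mm thick. Origin: centre of its underside, 6 mm above the table; axes parallel to the old rack's.
- cup_jar: grey square cup, fixed on the old rack, in which the jar bottle stands at the start (all four cups look alike; which of the rack's four places it takes varies). 52 x 52 mm outside, 46 x 46 mm inside, 18 mm high, floor 4 mm thick. Origin: centre of its underside, 6 mm above the table; axes parallel to the old rack's.
- cup_square: grey square cup, fixed on the old rack, in which the square bottle stands at the start (all four cups look alike; which of the rack's four places it takes varies). 52 x 52 mm outside, 46 x 46 mm inside, 18 mm high, floor 4 mm thick. Origin: centre of its underside, 6 mm above the table; axes parallel to the old rack's.
- cup_ball: grey square cup, fixed on the old rack, in which the ball bottle stands at the start (all four cups look alike; which of the rack's four places it takes varies). 52 x 52 mm outside, 46 x 46 mm inside, 18 mm high, floor 4 mm thick. Origin: centre of its underside, 6 mm above the table; axes parallel to the old rack's.
- old_rack: old rack, fixed: steel plate 60 mm wide, 6 mm thick, with four grey cups in a row and a ball-topped steel grip post, 54 mm high, at its end nearest the robot. Origin: middle of the row, at table height. x along the row, away from the post (post at x = -130 mm); places at x = -81 (next to the post), -27, +27, +81 mm. On the robot's left or right, turned up to 0.25 rad.
- new_rack: white rack, fixed: 222 x 60 mm, 24 mm high, four empty square pockets 48 x 48 mm, 14 mm deep, floor 10 mm above the table; white ball-topped grip post, 54 mm high, at its end farthest from the robot. Origin: middle of the row, at table height. x along the row, towards the post (x = +130 mm); pockets at x = +81 (next to the post), +27, -27, -81 mm. Opposite side to the old rack.

How it is judged (in metres and radians):
At the end, for the whole second after the job is handed in: Each bottle stands in the white pocket with the same place from the white grip post as its cup has from the old one: within 12 mm of the pocket's centre along and across the row, foot within 5 mm of the pocket floor, within 0.12 rad of upright, slower than 0.03 m/s (((x of cup_tall in the frame of old_rack between -0.101 and -0.061 m and x of tall_mid in the frame of new_rack between 0.069 and 0.093 m) or (x of cup_tall in the frame of old_rack between -0.047 and -0.007 m and x of tall_mid in the frame of new_rack between 0.015 and 0.039 m) or (x of cup_tall in the frame of old_rack between 0.007 and 0.047 m and x of tall_mid in the frame of new_rack between -0.039 and -0.015 m) or (x of cup_tall in the frame of old_rack between 0.061 and 0.101 m and x of tall_mid in the frame of new_rack between -0.093 and -0.069 m)) and y of tall_mid in the frame of new_rack between -0.012 and 0.012 m and z of tall_mid in the frame of new_rack between 0.055 and 0.065 m and angle between each of tall_mid, jar_mid, square_mid, ball_mid's own z axis and vertical below 0.12 rad and linear speed of each of bottle_tall, bottle_jar, bottle_square, bottle_ball below 0.03 m/s and ((x of cup_jar in the frame of old_rack between -0.101 and -0.061 m and x of jar_mid in the frame of new_rack between 0.069 and 0.093 m) or (x of cup_jar in the frame of old_rack between -0.047 and -0.007 m and x of jar_mid in the frame of new_rack between 0.015 and 0.039 m) or (x of cup_jar in the frame of old_rack between 0.007 and 0.047 m and x of jar_mid in the frame of new_rack between -0.039 and -0.015 m) or (x of cup_jar in the frame of old_rack between 0.061 and 0.101 m and x of jar_mid in the frame of new_rack between -0.093 and -0.069 m)) and y of jar_mid in the frame of new_rack between -0.012 and 0.012 m and z of jar_mid in the frame of new_rack between 0.036 and 0.046 m and ((x of cup_square in the frame of old_rack between -0.101 and -0.061 m and x of square_mid in the frame of new_rack between 0.069 and 0.093 m) or (x of cup_square in the frame of old_rack between -0.047 and -0.007 m and x of square_mid in the frame of new_rack between 0.015 and 0.039 m) or (x of cup_square in the frame of old_rack between 0.007 and 0.047 m and x of square_mid in the frame of new_rack between -0.039 and -0.015 m) or (x of cup_square in the frame of old_rack between 0.061 and 0.101 m and x of square_mid in the frame of new_rack between -0.093 and -0.069 m)) and y of square_mid in the frame of new_rack between -0.012 and 0.012 m and z of square_mid in the frame of new_rack between 0.045 and 0.055 m and ((x of cup_ball in the frame of old_rack between -0.101 and -0.061 m and x of ball_mid in the frame of new_rack between 0.069 and 0.093 m) or (x of cup_ball in the frame of old_rack between -0.047 and -0.007 m and x of ball_mid in the frame of new_rack between 0.015 and 0.039 m) or (x of cup_ball in the frame of old_rack between 0.007 and 0.047 m and x of ball_mid in the frame of new_rack between -0.039 and -0.015 m) or (x of cup_ball in the frame of old_rack between 0.061 and 0.101 m and x of ball_mid in the frame of new_rack between -0.093 and -0.069 m)) and y of ball_mid in the frame of new_rack between -0.012 and 0.012 m and z of ball_mid in the frame of new_rack between 0.049 and 0.059 m); the robot touches nothing.
It fails at once if a bottle is tipped more than 40 degrees (angle between any of tall_mid, jar_mid, square_mid, ball_mid's own z axis and vertical above 0.7 rad).
It fails at once if a bottle is dropped into the white rack (faster than 0.7 m/s within 25 mm of a pocket floor) ((x of tall_mid in the frame of new_rack between -0.11 and 0.11 m and y of tall_mid in the frame of new_rack between -0.03 and 0.03 m and z of tall_mid in the frame of new_rack below 0.085 m and linear speed of bottle_tall above 0.7 m/s) or (x of jar_mid in the frame of new_rack between -0.11 and 0.11 m and y of jar_mid in the frame of new_rack between -0.03 and 0.03 m and z of jar_mid in the frame of new_rack below 0.066 m and linear speed of bottle_jar above 0.7 m/s) or (x of square_mid in the frame of new_rack between -0.11 and 0.11 m and y of square_mid in the frame of new_rack between -0.03 and 0.03 m and z of square_mid in the frame of new_rack below 0.075 m and linear speed of bottle_square above 0.7 m/s) or (x of ball_mid in the frame of new_rack between -0.11 and 0.11 m and y of ball_mid in the frame of new_rack between -0.03 and 0.03 m and z of ball_mid in the frame of new_rack below 0.079 m and linear speed of bottle_ball above 0.7 m/s)).
It also fails if it takes over 112 s, if anything falls off the work surface, if the arm or the gripper's body presses on something with over 40 N, if the wrist force passes 120 N, or if a joint passes its speed limit or range.

## Working session

There is one attempt and no reset: what is moved stays moved. The work goes in short steps, each a Python script; the robot and the scene stay as the last script left them, time stands still between calls to the robot, and variables do not carry over. Pictures are saved under pics/ and viewed, about 12 in all and at most 16, crops included, and the job is handed in when it is done.

```bash
ls; mkdir -p pics
cat > h.py <<'E'
import numpy as np, cv2
from cell import robot, grip, kin, viewer
def save(cam,fn,scale=1):
    im=viewer.read_camera(cam); cv2.imwrite('pics/'+fn,im[:,:,::-1]); return im
def world(cam,p,ci=None):
    ci=ci or viewer.camera_info(cam); return np.array(ci['R']).T@(np.array(p)-np.array(ci['t']))
E
python3 - <<'E'
from h import *
np.set_printoptions(precision=1,suppress=True)
o=robot.observe();print(o['t'],o['tcp_rot'],o['tcp_pos'])
ims=[]
for c in ['top','scene']:
    ims.append(save(c,c+'1.png'))
    ci=viewer.camera_info(c); print(c,np.array(ci['camera_matrix'])[0],ci['k1'],world(c,[0,0,0]))
    for n in ['tall_mid','jar_mid','square_mid','ball_mid','old_rack','new_rack','cup_tall','cup_jar','cup_square','cup_ball']:
        for d in viewer.pinpoint(n,c)[:4]: print(c,n,round(d['confidence'],2),world(c,d['at']))
print(robot.observe()['t'])
E
```

```text
pics
0.0 [ 0.4  1.5 -0.4] [291.2 580.5 213.7]
top [450.1   0.  323.5] -0.04786598007448407 [426.7  -5.8 738.5]
top tall_mid 0.79 [ 460.3 -151.7   56.1]
top jar_mid 0.59 [ 568.4 -136.8   38.9]
top square_mid 0.59 [ 624.  -132.9   48.3]
top ball_mid 0.76 [ 512.3 -143.9   52.3]
top new_rack 0.57 [546.9 153.5  -1.8]
top cup_tall 0.85 [ 468.1 -157.8    3.4]
top cup_tall 0.2 [ 571.6 -139.     4.4]
top cup_jar 0.57 [ 572.  -140.8    5.5]
top cup_square 0.58 [ 622.3 -129.1    1.3]
top cup_ball 0.61 [ 517.  -150.3    1.5]
scene [513.7   0.  320.2] -0.1548460351931975 [1256.5 -131.6  734.5]
scene tall_mid 0.86 [ 463.7 -154.8   59.9]
scene jar_mid 0.53 [ 566.9 -140.3   43.4]
scene square_mid 0.87 [ 615.7 -136.2   55.9]
scene ball_mid 0.76 [ 508.8 -145.4   50.7]
scene old_rack 0.74 [ 542.9 -142.7    3.4]
scene new_rack 0.64 [538.5 153.8  -2.3]
scene cup_tall 0.58 [ 457.9 -157.2    7. ]
scene cup_jar 0.45 [ 569.7 -141.1    3.7]
scene cup_square 0.6 [ 619.5 -128.     6.5]
scene cup_ball 0.73 [ 511.9 -153.2    6.7]
1.1
```

View pics/top1.png

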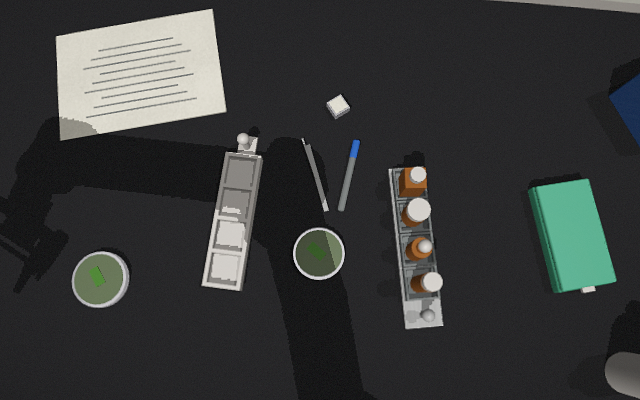

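View pics/scene1.png

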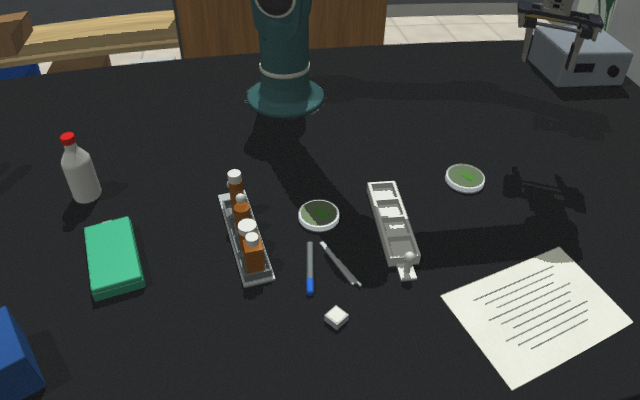

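The top view shows the old rack on the right, with its post at (428,316). Counting from the post, the bottles are tall, ball, jar, square. The white rack is on the left from about (203,287) to (262,155), with its post at the far end (243,139). I'll zoom in on the top view for rack corners.

Run:
```python
import cv2,numpy as np
im=cv2.imread('pics/top1.png')
a=im[130:300,190:280];b=im[160:330,375:465]
a=cv2.resize(np.hstack([a,b]),None,fx=3.5,fy=3.5,interpolation=cv2.INTER_CUBIC)
a=cv2.convertScaleAbs(a,alpha=1.3,beta=20)
for k in range(0,170,20):cv2.putText(a,'%d/%d'%(130+k,160+k),(285,int(k*3.5)+8),0,.35,(0,255,255),1);cv2.line(a,(0,int(k*3.5)),(8,int(k*3.5)),(0,255,255),1);
cv2.imwrite('pics/crop1.png',a)
```

```text
(no output)
```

View pics/crop1.png

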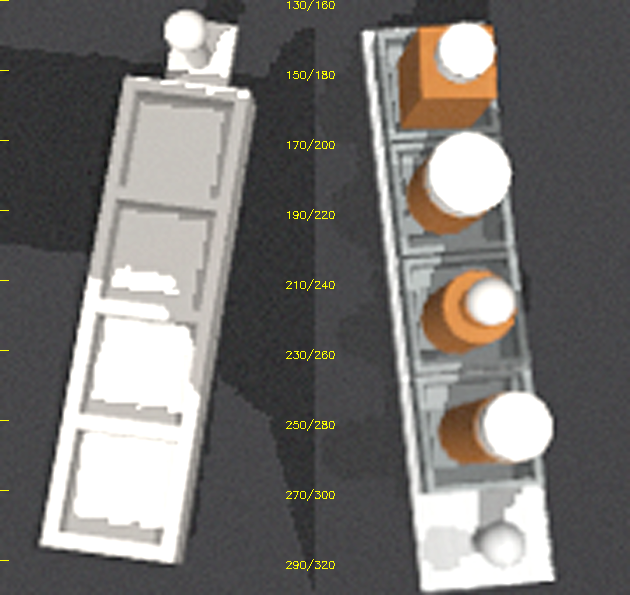

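```bash
cat >> h.py <<'E'
def proj(X,ci):
    c=np.array(ci['R'])@np.array(X,float)+np.array(ci['t']); s=c[:2]/c[2]; s=s*(1+ci['k1']*(s@s))
    return (np.array(ci['camera_matrix'])@[s[0],s[1],1])[:2]
def ray(px,ci):
    K=np.array(ci['camera_matrix']); n=cv2.undistortPoints(np.array([[px]],float),K,np.array([ci['k1'],0,0,0,0.]))[0,0]
    return n
def frame(p,L):
    c,s=np.cos(p[2]),np.sin(p[2]); return np.array([p[0]+c*L[0]-s*L[1],p[1]+s*L[0]+c*L[1],L[2]])
from scipy.optimize import least_squares
from scipy.spatial.transform import Rotation as Ro
def fit(pts,ci,p0):
    f=lambda p:np.concatenate([((proj(frame(p,L),ci)-px)*(w if np.ndim(w) else 1)) for L,px,w in pts])
    r=least_squares(f,p0); return r.x,r.fun
def down(yaw,flip=1):   # jaw axis along local y of frame with this yaw
    x=np.array([0,0,-1.]);y=flip*np.array([-np.sin(yaw),np.cos(yaw),0]); return Ro.from_matrix(np.c_[x,y,np.cross(x,y)]).as_rotvec()
E
python3 - <<'E'
from h import *
np.set_printoptions(precision=3,suppress=True)
ci=viewer.camera_info('top'); s=3.5
n=lambda u,v:np.array([190+u/s,130+v/s]); o=lambda u,v:np.array([375+(u-315)/s,160+v/s])
P=[([111,30,24],n(126,77),1),([-111,30,24],n(42,545),1),([111,-30,0],n(255,97),1),([-111,-30,0],n(183,563),1)]
print('new',*fit(P,ci,[545,153,0]))
u=[0,1]; # x-only residuals for edges whose end is unknown
P=[([54,26,20],o(392,140),1),([0,26,20],o(403,257),1),([-54,26,20],o(413,372),1),([-130,30,6],o(417,545),np.array([1,0])),([-130,-30,6],o(551,545),np.array([1,0])),([-130,0,49],o(500,543),1)]
print('old',*fit(P,ci,[543,-143,0]))
R=Ro.from_rotvec(robot.observe()['tcp_rot']).as_matrix();print(R)
w=viewer.camera_info('wrist');print(w['camera_matrix'],world('wrist',[0,0,0])-robot.observe()['tcp_pos'],np.array(w['R'])[2])
for f in (1,-1): print(kin.ik([543,-143,250],down(.14,f)),kin.ik([545,153,200],down(-.14,f)))
E
```

```text
new [542.443 153.     -0.049] [-0.488 -0.723  0.217 -0.537  0.014  1.967  0.242 -0.541]
old [ 542.332 -144.487    0.134] [-0.097  0.247 -0.041 -0.502  0.358  0.3   -0.212 -0.    -1.014 -0.
  0.941 -0.038]
[[ 0.     0.448  0.894]
 [ 0.     0.894 -0.448]
 [-1.     0.     0.   ]]
[[357.486   0.    318.054]
 [  0.    357.486 196.042]
 [  0.      0.      1.   ]] [-63.75   32.023 170.225] [ 0.228 -0.114 -0.967]
[-0.293  0.306  0.606  1.817 -0.196  1.079  2.096] [-0.446  0.34   0.14   1.835 -0.057  0.97   1.149]
[-0.5    0.36   0.886  1.828 -0.311  1.1   -0.932] [-0.867  0.389  0.679  1.862 -0.288  0.991 -1.776]
```

```bash
cat >> h.py <<'E'
def onz(px,z,ci):
    n=ray(px,ci);R=np.array(ci['R']);C=-R.T@np.array(ci['t']);d=R.T@[n[0],n[1],1];return C+d*(z-C[2])/d[2]
E
python3 - <<'E'
from h import *
np.set_printoptions(precision=3,suppress=True)
ci=viewer.camera_info('top'); s=3.5;print(np.array(ci['R']))
n=lambda u,v:np.array([190+u/s,130+v/s])
for px,z in [((126,77),24),((42,545),24),((255,97),0),((183,563),0),((182,30),49)]: print(px,onz(n(*px),z,ci))
c=viewer.camera_info('scene')
for px,z in [((369,183),24),((385,265),24),((397,181),24),((417,258),24),((409,258),49)]: print(px,onz(px,z,c))
# move over old rack for wrist look
p=[542,-144,.134]
robot.movep([480,-155,260],down(.134))
o=robot.observe();print(o['t'],o['joints'])
ci=viewer.camera_info('wrist');print(world('wrist',[0,0,0],ci),np.array(ci['R'])[2])
save('wrist','w1.png')
for nm in ['tall_mid','ball_mid','jar_mid','square_mid','old_rack']:
    for d in viewer.pinpoint(nm,'wrist')[:2]: print(nm,round(d['confidence'],2),world('wrist',d['at'],ci))
E
```

```text
[[ 0.072 -0.997 -0.004]
 [-0.975 -0.07  -0.21 ]
 [ 0.209  0.019 -0.978]]
(126, 77) [653.578 176.543  24.   ]
(42, 545) [432.196 188.654  24.   ]
(255, 97) [655.348 117.969   0.   ]
(183, 563) [429.216 128.787   0.   ]
(182, 30) [670.145 146.894  49.   ]
(369, 183) [431.955 130.107  24.   ]
(385, 265) [665.884 102.261  24.   ]
(397, 181) [434.898 192.643  24.   ]
(417, 258) [659.316 166.208  24.   ]
(409, 258) [677.847 141.344  49.   ]
3.7833 [-0.374  0.185  0.708  1.938 -0.137  1.066  2.098]
[ 409.671 -164.064  430.148] [ 0.252  0.035 -0.967]
tall_mid 0.64 [ 458.784 -155.823   58.874]
tall_mid 0.62 [541.05  149.869   2.159]
ball_mid 0.93 [ 511.352 -144.034   49.447]
jar_mid 0.63 [ 573.094 -142.907   38.824]
square_mid 0.78 [ 621.327 -131.823   50.37 ]
square_mid 0.26 [ 513.176 -148.504   11.911]
old_rack 0.48 [ 513.917 -144.263    8.535]
old_rack 0.34 [ 561.646 -141.712    2.785]
```

View pics/w1.png

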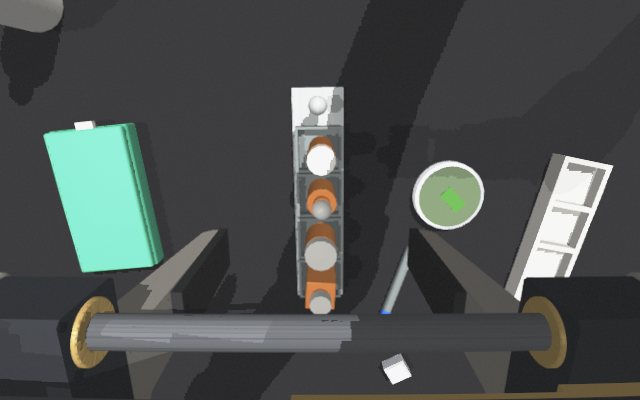

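The wrist view confirms the order tall, ball, jar, square from the post at (318,105). The old rack lies along the image column, so yaw 0.134 holds. Next is one look at the white rack.

Run:
```python
from h import *
np.set_printoptions(precision=3,suppress=True)
robot.movep([440,158,280],down(-.05))
o=robot.observe();print(o['t'],o['joints'])
ci=viewer.camera_info('wrist')
save('wrist','w2.png')
for d in viewer.pinpoint('new_rack','wrist')[:2]: print(round(d['confidence'],2),world('wrist',d['at'],ci))
p=[542.4,153,-.049]
for L in ([111,30,24],[111,-30,24],[-111,30,24],[-111,-30,24],[130,0,49]): print(L,proj(frame(p,L),ci))
import json;json.dump({k:np.array(v).tolist() for k,v in ci.items()},open('ci2.json','w'))
```

```text
5.2833 [-0.914  0.072  0.533  1.983 -0.041  1.097  1.156]
0.97 [539.977 149.839  -0.218]
[111, 30, 24] [341.276 318.223]
[111, -30, 24] [297.169 318.337]
[-111, 30, 24] [343.919 155.598]
[-111, -30, 24] [293.834 155.734]
[130, 0, 49] [319.313 342.114]
```

View pics/w2.png

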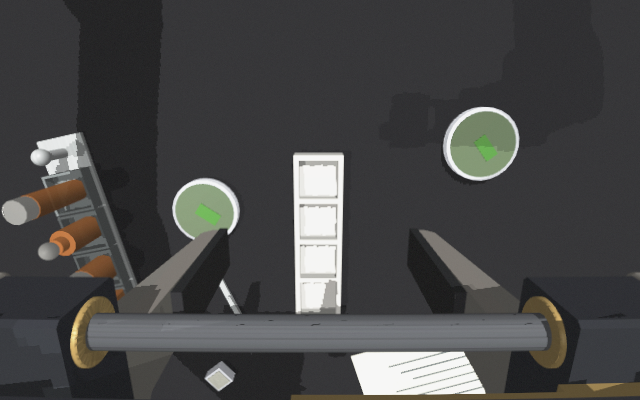

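The predicted rack corners (294,156) and (344,156) match the seen ones (294,154) and (343,154) within about 2 px. Starting with the tall bottle.

```bash
cat >> h.py <<'E'
OLD=[542.3,-144.5,.134]; NEW=[541.6,153,-.05]
LIFT=125
def pick(b,gz,newtons=20):
    """b: bottle xy; jaw centred on bottle; gz grasp height"""
    q=down(OLD[2]); z=gz-19
    robot.movep([*b,z+LIFT],q); grip(1.0)
    robot.servo_line([*b,z],feed=150)
    f0=robot.observe()['contact_force']
    grip(0.0,newtons); o=robot.observe(); print('width mm',o['grip_width']*92,'f',np.round(f0,1),np.round(o['contact_force'],1))
    robot.servo_line([*b,z+30],feed=80)
    robot.servo_line([*b,z+LIFT],feed=200); o=robot.observe()
    print('lifted width',o['grip_width']*92,np.round(o['contact_force'],2),o['t'])
def place(px,gz):
    g=frame(NEW,[px,0,0])[:2]; z=gz-19; q=down(NEW[2])
    robot.servo_line([*g,z+LIFT],feed=250,rotation=q)
    robot.servo_line([*g,z+20],feed=150); robot.servo_line([*g,z+.5],feed=30)
    o=robot.observe(); print('down',np.round(o['tcp_pos'],1),np.round(o['contact_force'],1),o['grip_width']*92)
    grip(1.0); robot.hold(.2); robot.servo_line([*g,z+LIFT],feed=200); print('t',robot.observe()['t'])
E
python3 - <<'E'
from h import *
pick([461,-154.5],60); save('scene','s2.png')
E
```

```text
width mm 27.38122010290434 f [-0.  -0.5  0.5] [ 0.4  0.8 -0.3]
lifted width 27.396545268812016 [-0.3   0.01 -0.98] 9.975
```

Run:
```python
from h import *
np.set_printoptions(precision=1,suppress=True)
place(81,60)
im=save('top','t2.png')
for c in ('top','scene'):
    if c=='scene': save(c,'s3.png')
    for n in ['tall_mid','ball_mid','jar_mid','square_mid']:
        for d in viewer.pinpoint(n,c)[:1]: print(c,n,round(d['confidence'],2),world(c,d['at']))
print('want',frame(NEW,[81,0,60]))
cv2.imwrite('pics/t2c.png',cv2.resize(im[120:340,180:470,::-1],None,fx=2.5,fy=2.5))
```

```text
down [622.6 148.9  41.4] [-0.7  0.4 -1. ] 27.654494869435613
t 15.2083
top tall_mid 0.73 [619.8 152.1  57.9]
top ball_mid 0.76 [ 513.3 -142.9   54.8]
top jar_mid 0.75 [ 567.1 -136.8   40.5]
top square_mid 0.85 [ 622.2 -130.9   48.1]
scene tall_mid 0.67 [619.8 150.   60.4]
scene jar_mid 0.83 [ 567.9 -138.6   42.3]
scene square_mid 0.58 [ 620.2 -136.    57.5]
want [622.5 149.   60. ]
```

View pics/t2c.png

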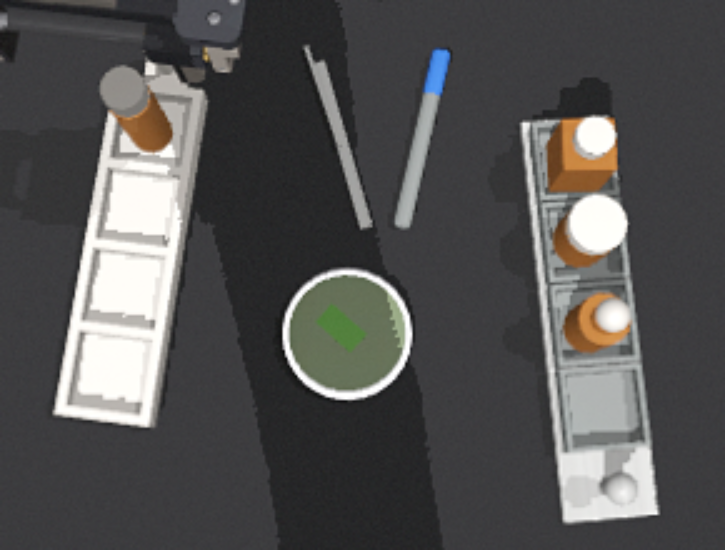

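The tall bottle stands in the far pocket, cap at (125,88) and foot at (155,140) in the crop. Next are the other three, with width checks.

Run:
```python
from h import *
np.set_printoptions(precision=1,suppress=True)
for b,gz,px,w in [([512,-144.2],50,27,32),([568.5,-139.8],52,-27,36),([620.7,-133.5],52,-81,34)]:
    pick(b,gz); o=robot.observe()
    if abs(o['grip_width']*92-w)>2.5: print('STOP',o['grip_width']*92);break
    place(px,gz)
g=robot.observe()['tcp_pos']; robot.servo_line([g[0],g[1],240]); robot.movep([420,-60,260],down(0)) 
ims=[]
for c in ('top','scene'):
    ims.append(save(c,c+'_e.png'))
    for n in ['tall_mid','ball_mid','jar_mid','square_mid']:
        for d in viewer.pinpoint(n,c)[:1]:
            X=world(c,d['at']);k=np.cos(NEW[2]),np.sin(NEW[2]);e=X[:2]-NEW[:2]
            print(c,n,round(d['confidence'],2),X,'in rack',k[0]*e[0]+k[1]*e[1],-k[1]*e[0]+k[0]*e[1])
a=cv2.resize(ims[0][130:300,180:300],(400,567));b=cv2.resize(ims[1][150:290,340:440],(400,560));b=np.vstack([b,np.zeros((7,400,3),np.uint8)])
cv2.imwrite('pics/e.png',np.hstack([a,b])[:,:,::-1]);o=robot.observe();print(o['t'],o['contact_force'])
```

```text
width mm 31.50915882540894 f [ 0.   1.  -0.1] [ 0.6 -0.1 -0.7]
lifted width 31.413242372314027 [ 0.7 -0.4 -0.7] 20.1833
down [568.6 151.5  31.5] [ 0.5 -0.3 -0.1] 31.59990210268661
t 25.15
width mm 35.549585680453454 f [-1.  -0.4  0.7] [ 0.5  0.1 -0.4]
lifted width 35.261025094306255 [ 0.5  0.4 -0.4] 29.5083
down [514.7 154.3  33.5] [-0.4  0.1 -0.7] 35.67269786728336
t 34.4167
width mm 34.23630317827267 f [-0.  -0.1 -0.3] [-0.1 -0.3 -1. ]
lifted width 34.24824412034517 [-0.6  0.3 -2.1] 38.8417
down [460.8 156.9  33.5] [ 0.2  0.9 -0.6] 34.62377231665671
t 43.8917
top tall_mid 0.55 [618.3 149.7  60. ] in rack 76.78194913811191 0.5491421299372079
top ball_mid 0.92 [572.  154.3  55.4] in rack 30.307682913369995 2.8149489412482307
top jar_mid 0.94 [514.9 159.   40.3] in rack -26.94049501286839 4.703620770370348
top square_mid 0.75 [463.  157.2  49.4] in rack -78.72454173091236 0.21969568109132265
scene tall_mid 0.93 [620.8 145.2  59.6] in rack 79.49359658381101 -3.8010691920358677
scene ball_mid 0.71 [566.2 152.4  51.1] in rack 24.548371746386323 0.6482596396251673
scene jar_mid 0.84 [515.2 152.9  43.4] in rack -26.399987057764374 -1.4584814243832867
scene square_mid 0.75 [459.5 154.7  56.5] in rack -82.08343857393731 -2.424449843111387
45.9833 [-0.2 -0.6 -0.1]
```

View pics/e.png

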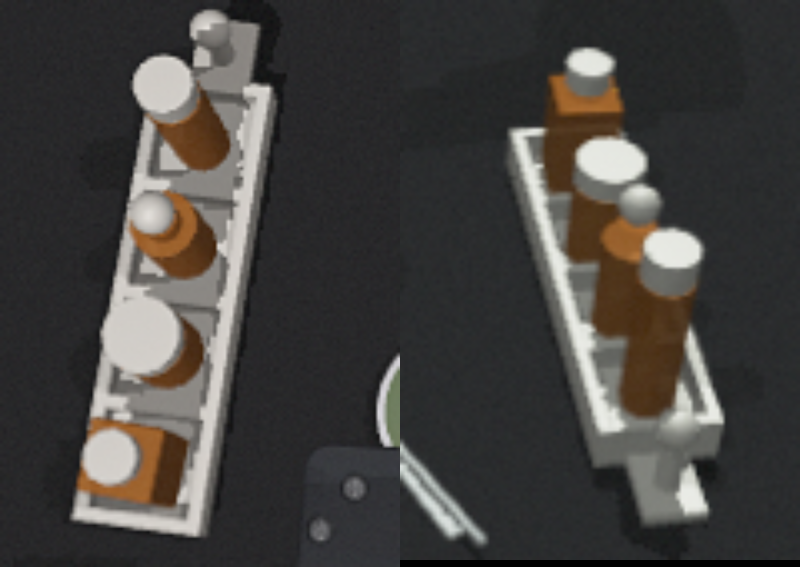

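All four stand upright in their pockets. From the post the order is tall, ball, jar, square, and the gripper is clear of everything. Handing in.

```bash
python3 -c "
from h import *
robot.job_done(); print(robot.observe()['t'])"
```

```text
the job is handed in; nothing more can be done
the job is handed in; nothing more can be done
```

I moved all four bottles into the white rack, one at a time with the jaws across the row. From the white post the order is tall, ball, jar, square, the same as from the old rack's post. I handed the job in at about 46 s on the robot's clock; the call reports no verdict.

- **Grasps:** the jaw widths matched the bottle sizes (27.4, 31.5, 35.5 and 34.2 mm), and each bottle was released about 0.5 mm above the pocket floor.
- **Final position:** the top and scene cameras put every bottle within about 5 mm of its pocket centre, against a 12 mm limit. They differ from each other by up to 6 mm, which fits the network's stated accuracy of about 4 mm.
- **Upright and clear:** the last pictures show all four bottles upright in their pockets and the gripper away from everything.
- **Disagreement:** the scene camera put the square bottle's mid-point at 56.5 mm, above the 45–55 mm limit. The top camera gave 49.4 mm. The scene camera had also read this bottle 6–7 mm high before it was moved, so I took it as bias.

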